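# Roll the shaft blank into the V-block and push it up to the end stop

### The job

Roll the round bar along the shelf board by pushing gently on its side until it drops into the V-block at the far edge, then push on its end with a fingertip so that it slides along the V until it touches the upright end stop. Do not pinch or lift the bar, leave the other parts where they are, and draw the hand clear at the end.

Things in the scene. Friction and masses are not known exactly. Their poses are not given: they have to be found in the camera images.
- bar: bare aluminium shaft blank: plain solid round bar, diameter 36 mm, length 170 mm, about 0.5 kg, polished (friction about 0.35; rolls freely, soon stops when left). Starts lying on the shelf board. Origin at its centre; y axis along the bar (ends at y = -85 and +85 mm), x and z turn as it rolls. Centre 48 mm above the bench on the board, about 39.5 mm seated in the V
- rest: fixed dark walnut shelf board with a V-block along its far edge. Origin on the bench (z = 0) under the V's bottom line; x: the way the bar must roll, across the V; y: along the V to the end stop; z up. Board top 30 mm above the bench, x = -260 to -16 mm, y = -175 to +135 mm, with a lip 6 mm high along its near edge (x = -260 to -248 mm)
- vee (a point): point on the bottom line of the V, at x = 0, y = 0, z = 14 mm of rest, same axes. Dark steel 90 degree groove from y = -80 to +75 mm; near edge flush with the board top at x = -16 mm; far flank rises to a cheek 40 mm above the bench (x = +26 to +46 mm). The seated bar has its axis over x = 0; sliding it along the V takes about 2 to 4 N
- stop (a point): end stop: upright steel plate 12 mm thick across the V's +y end; the point lies on its inner face at x = 0, y = +85, z = 40 mm of rest, same axes. Plate from x = -34 to +46 mm, top 64 mm above the bench. When the bar's end touches it, the bar's centre is at y = 0. The bar starts 90 to 150 mm short of the V, centre at y = -55 to -25 mm, so it drops into the V short of the stop
- flange: bystander: stainless blank flange, disc 110 mm diameter, 18 mm high, lying on the bench; origin at the centre of its underside
- ratchet: bystander: chrome ratchet lying on the bench along its own x axis, 180 mm long, head at +x, 31 mm high; origin on the bench under its middle
- nut: bystander: steel hex nut, 24 mm across flats, 14 mm high, lying on the shelf board on the stop's side of the bar's path; origin at the centre of its underside
- spacer: bystander: teal anodized spacer block 45 x 32 x 28 mm, on the bench; origin at the centre of its underside

How it is judged (in metres and radians):
On the way, in this order (a step that is already met when the one before it is completed fails the run):
1. the bar has rolled at least about a quarter turn on the board, still in front of the V (angle between bar's own z axis and vertical above 1.2 rad and x of bar in the frame of rest below -0.012 m and height (world z) of bar above 0.044 m).
2. the bar lies seated in the V, not yet at the stop (x of bar in the frame of rest between -0.005 and 0.005 m and height (world z) of bar below 0.043 m and angle between the y axis of bar and the y axis of rest, either way round below 0.05 rad and y of bar in the frame of rest below -0.004 m), for 0.2 s.
3. the bar's end has reached the stop (y of bar in the frame of rest above -0.003 m), for 0.1 s.
At the end, for the whole second after the job is handed in: The bar lies at rest in the V (axis within 4 mm and 0.04 rad of the V's line, centre below 42 mm), with its end within 3 mm of the end stop (x of bar in the frame of rest between -0.004 and 0.004 m and height (world z) of bar below 0.042 m and angle between the y axis of bar and the y axis of rest, either way round below 0.04 rad and y of bar in the frame of rest between -0.003 and 0.003 m and linear speed of bar below 0.01 m/s); the robot touches nothing.
It fails at once if the bar is lifted (its centre more than 62 mm above the bench) (height (world z) of bar above 0.062 m).
It fails at once if the fingers squeeze, pinch or ram the bar (over 35 N) (contact force between the fingers and bar above 35 N).
It fails at once if the flange, ratchet, nut or spacer is moved more than 15 mm (distance of any of flange, ratchet, nut, spacer from where it was at the start of the episode above 0.015 m).
It also fails if it takes over 54 s, if anything falls off the work surface, if the arm or the gripper's body presses on something with over 40 N, if the wrist force passes 120 N, or if a joint passes its speed limit or range.

### The arm

A 6-joint arm with a two-finger parallel gripper is mounted at the origin on the work surface. World frame = base frame: x ahead of the robot, y to its left, z up, the work surface at z = 0. Lengths are in mm, angles in rad, forces in N, time in s.
With the tool pointing down it reaches from about 350 to 975 mm from the base axis. Payload 7.1 kg.
Tool frame: the origin (TCP) lies on the mounting face of the last link; the fingertips stand 182 mm ahead of it and the grasp point (between the pads) lies 163 mm ahead of it (ctrl.finger_overhang is the distance from the TCP to the fingertips, in mm); z points along the fingers, y is the direction in which the jaws open and shut (so a half turn about z gives the same grasp; the last joint's range is limited). The gripper opens to 88 mm and grips with 3 to 60 N. Pads are 20 mm wide; open, the fingers measure 115 mm over their backs; the gripper's body (75 mm by 178 mm) begins 61 mm behind the grasp point.
Start: joints at [-1.36, 0.423, 1.63, -0, 1.089, -0.019], TCP at [142.384, -608.55, 404.675] pointing down, gripper open.
Joint ranges: [-3, 3], [-0.9, 2.11], [0.09, 2.58], [-1.31, 4.45], [0.11, 2.69], [-2.54, 2.54]. Speed limits (rad/s): [2.39, 2.39, 3.01, 3.14, 3.14, 3.14].

### API

Orientations are given as a rotation vector (axis times angle).
In Python, from workcell import ctrl, viewer, recognise gives the robot as it stands.
- The arm moves only by the shell command python3 -m handwheel 'ROWS'. ROWS is JSON, a list of rows, each an object of numbers: "gripper": the closure, from 0 (fully open) to 1 (shut); "tx", "ty", "tz": the shift along the tool's x, y, z in m; "rx", "ry", "rz": the turn, a rotation vector about the tool's x, y, z in degrees. In form: [{"gripper": .., "tx": .., "ty": .., "tz": .., "rx": .., "ry": .., "rz": ..}, ...]. A call has 1 to 8 rows; each row shifts and turns the commanded pose from where the row before left it, along the tool's axes as they then stand; what a row does not reach is not made up. A row lasts 1/8 s, in which the tool goes at most 62.5 mm and 10.7 degrees, less where a joint would pass 70% of its speed; a pose out of reach is approached as far as the arm can. A call with a gripper value outside its range is refused whole. The fingers move at their own pace and stop on an object; the grip force is fixed at half the most. Time passes only in rows, so rows that do not move let the fingers close. It gives the time, the measured TCP pose, the force and the opening at its end, in the units of the state.
- ctrl.get_obs(): the state, without advancing time (a new reading comes with each control period).
- viewer.get_image(name): name is "scene" or "top" or "wrist"; returns a dict with "image" (480x640x3 uint8, red, green, blue), "range_z" (480x640 float32, mm along the optical axis (not along the pixel's ray), 0 where there is no reading), "vfov" (degrees; the focal length in pixels is half the picture's height over the tangent of half this angle, whatever the lens; pixels are square), "cx", "cy" (the principal point, pixels), "extrinsics" (4x4, takes a point from world to camera coordinates); the wrist camera has in their place "T_tool_cam" (4x4, takes a point from camera to tool coordinates, whose origin is the TCP and whose axes are the flange's). Camera axes: x right, y up, looking along -z (the intrinsics and any distortion apply to the point x, -y, -z); pixel columns grow to the right and rows downward; lengths in mm; the calibration is good to about 2 mm. A picture is of the moment at which its call begins: read the wrist's pose just before it.
- ctrl.close_job(): hands the job in, once; it reports no verdict.
Trained networks look in a picture, given as the dict that the camera call returned (one of the last four; its "shot" number tells which), for a name from the list of things; names that differ only in an ending like _2 or _b are one class to them, and where a whole thing is asked for, a point or a joint stands for the part that bears it (a point fixed in the world has none). Each returns a list of dicts, best first, with "p" (0 to 1); they miss things now and then, are a little off and sometimes report something else, mostly with a low value. They report only what shows in the picture. A call takes as long as a camera call.
- recognise(picture, name): "xy" ([column, row] as shares, 0 to 1, of the picture: columns of its width, rows of its height, amid what is visible of it).
The state is a dict: "t": time; "qpos": joint angles; "qvel": joint speeds; "joint_torque": joint torques, N m; "ee_pos": TCP position; "orientation": TCP orientation; "ft_force": force on the tool from outside, world axes, zero at the start; "moment": the same for the moment, N m; "width": finger opening in mm.
Only numpy, scipy, OpenCV 4.12 (cv2) and the standard library are available. Lean on these libraries where they do the work, as an engineer would, in place of code of your own. Each camera call takes 0.05 s, during which the arm holds its last target.

## Working session

There is one attempt and no reset: what is moved stays moved. The work goes in short steps, Python scripts to look and compute and a shell command to move; the robot and the scene stay as the last step left them, time stands still between calls to the robot, and variables do not carry over. Pictures are saved under pics/ and viewed, and the job is handed in when it is done.

```bash
mkdir -p pics; ls
python3 - <<'E'
from workcell import ctrl, viewer, recognise
import cv2,numpy as np,pickle
print(ctrl.get_obs(), ctrl.finger_overhang)
for n in ["scene","top"]:
    p=viewer.get_image(n)
    cv2.imwrite(f"pics/{n}0.png",p["image"][:,:,::-1])
    pickle.dump(p,open(f"{n}0.pkl","wb"))
    print({k:v for k,v in p.items() if k not in("image","range_z")})
    for o in ["bar","rest","vee","stop","flange","ratchet","nut","spacer"]:
        print(o,[(round(r["xy"][0]*640),round(r["xy"][1]*480),round(r["p"],2)) for r in recognise(p,o)[:3]])
E
```

```text
pics
{'t': 0.0, 'qpos': array([-1.35999360e+00,  4.23819253e-01,  1.63063978e+00, -1.73688452e-05,
        1.08858111e+00, -1.90140704e-02]), 'qvel': array([ 1.26393914e-03,  1.07758388e-03,  1.08207287e-03, -6.49555887e-05,
       -2.19552773e-04,  1.19940072e-03]), 'joint_torque': array([-2.28805635e-03, -5.44618106e+01, -2.73661155e+01,  6.40924461e-02,
        2.27945996e-02, -9.98950759e-05]), 'ee_pos': array([ 142.33500908, -608.31172177,  403.93470459]), 'orientation': array([-3.11944343e+00, -3.60049028e-01,  2.41642803e-04]), 'ft_force': array([-0.20674344, -0.06664892, -0.5514405 ]), 'moment': array([ 0.03541078, -0.02100943,  0.05135538]), 'width': 87.29977495426166} 182.0
{'vfov': 43.31442593822969, 'cx': 321.82694591314214, 'cy': 238.76644508927288, 'extrinsics': array([[-8.09023770e-01,  5.87531379e-01, -1.69534215e-02,
         4.44021543e+02],
       [-4.21514885e-01, -5.59836241e-01,  7.13378290e-01,
         1.89802095e+02],
       [ 4.09640991e-01,  5.84286113e-01,  7.00574048e-01,
        -1.45281178e+03],
       [ 0.00000000e+00,  0.00000000e+00,  0.00000000e+00,
[... 249 characters left out ...]
7, 278, 0.58), (373, 242, 0.16)]
spacer [(232, 221, 0.92)]
{'vfov': 47.367576445863605, 'cx': 324.5235972380087, 'cy': 234.9385840883968, 'extrinsics': array([[ 2.19176212e-02, -9.99749674e-01,  4.49523464e-03,
         1.43962636e+01],
       [ 9.90996550e-01,  2.23193078e-02,  1.32013962e-01,
        -5.75322982e+02],
       [-1.32081246e-01,  1.56133001e-03,  9.91237664e-01,
        -1.13286888e+03],
       [ 0.00000000e+00,  0.00000000e+00,  0.00000000e+00,
         1.00000000e+00]]), 'shot': 2}
bar [(308, 280, 0.57)]
rest [(293, 267, 0.86)]
vee [(300, 265, 0.75)]
stop [(298, 266, 0.97)]
flange [(190, 215, 0.92)]
ratchet [(415, 314, 0.85)]
nut [(240, 253, 0.52)]
spacer [(418, 207, 0.89)]
```

View pics/scene0.png

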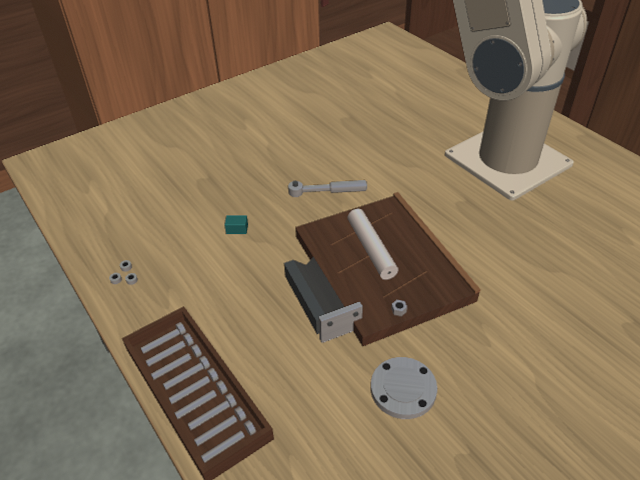

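View pics/top0.png

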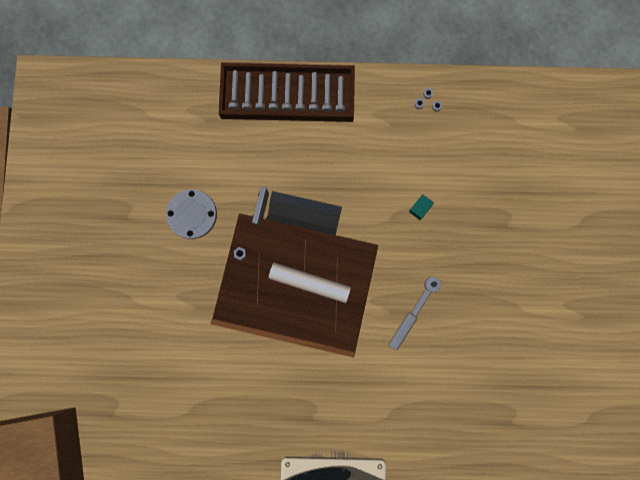

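The top view shows the bar at about (309,283) on the board, the nut at (240,254), the stop plate at (260,205) and the V to the right of it at (305,212). The ratchet is at (415,314) and the flange at (190,215), both off the board. I'll work out the poses from depth.

```bash
cat > h.py <<'E'
import numpy as np,cv2,pickle
def cloud(p):
    h,w=p["range_z"].shape; f=h/2/np.tan(np.radians(p["vfov"]/2))
    u,v=np.meshgrid(np.arange(w),np.arange(h)); z=p["range_z"]
    c=np.stack([(u-p["cx"])/f*z,-(v-p["cy"])/f*z,-z],-1)
    E=p["extrinsics"]; 
    return (c-E[:3,3])@E[:3,:3]
def ray(p,u,v,z):
    f=240/np.tan(np.radians(p["vfov"]/2)); E=p["extrinsics"]
    d=E[:3,:3].T@np.array([(u-p["cx"])/f,-(v-p["cy"])/f,-1]); o=-E[:3,:3].T@E[:3,3]
    return o+d*(z-o[2])/d[2]
E
python3 - <<'E'
from h import *
for n in ["top","scene"]:
    p=pickle.load(open(n+"0.pkl","rb")); C=cloud(p); ok=p["range_z"]>0
    Z=C[...,2]
    roi=ok&(C[...,0]>250)&(C[...,0]<800)&(abs(C[...,1]-50)<300)
    for lo,hi in [(-6,6),(24,34),(44,75),(36,46),(58,75)]:
        m=(roi&(Z>lo)&(Z<hi)).astype(np.uint8)
        k,l,st,ce=cv2.connectedComponentsWithStats(m)
        for i in range(1,k):
            if st[i,4]>60 and lo>0:
                P=C[l==i]; r=cv2.minAreaRect(P[:,:2].astype(np.float32))
                print(n,lo,hi,st[i,4],np.round(r[0],1),np.round(r[1],1),round(r[2],2),"z",np.round(np.percentile(P[:,2],[5,50,95]),1))
    if n=="top":
        print([np.round(ray(p,*c),1) for c in [(240,214,30),(378,244,30),(355,356,36),(211,322,36)]])
    else:
        print([np.round(ray(p,*c),1) for c in [(363,340,30),(297,230,30),(397,196,36),(477,294,36)]])
    s=p["image"]
    crop=s[180:370,190:450] if n=="top" else s[170:360,270:500]
    cv2.imwrite(f"pics/{n}0c.png",cv2.resize(crop[:,:,::-1],None,fx=3,fy=3,interpolation=cv2.INTER_CUBIC))
E
```

```text
top 24 34 268 [ 646.1 -183.3] [31.8 45.3] 52.62 z [24.5 27.4 30.8]
top 24 34 371 [625.9  74.3] [154.8  17.3] 77.7 z [24.8 29.2 33.5]
top 24 34 14203 [475.   87.2] [310.3 252.2] 78.34 z [25.3 28.8 32.4]
top 44 75 268 [634.3 168.4] [16.1 79.8] 77.12 z [48.4 61.9 66.5]
top 44 75 1396 [474.   57.3] [170.4  36.1] 73.66 z [51.8 61.8 66.9]
top 36 46 676 [642.   70.3] [154.5  26.6] 78.09 z [36.4 39.  42.5]
top 36 46 113 [532.3 206.8] [25.7 23.9] 69.0 z [38.6 42.5 44.8]
top 58 75 217 [634.  167.2] [12.3 79.8] 77.72 z [59.5 62.6 66.5]
top 58 75 1071 [473.7  57.3] [170.4  31.6] 73.69 z [58.9 63.  67.1]
[array([617.5, 211.1,  30. ]), array([558.9, -88.3,  30. ]), array([322.2, -41.9,  36. ]), array([385.6, 261.2,  36. ])]
scene 24 34 12482 [497.9  83.5] [314.4 306.4] 78.22 z [27.3 30.4 32.9]
scene 24 34 241 [ 643.1 -181.1] [33.9 45.9] 53.35 z [25.3 28.1 31.2]
scene 24 34 198 [618.9  70. ] [138.5  12.7] 78.83 z [24.5 28.7 33.3]
scene 24 34 111 [649.2  68.9] [157.8   6. ] 78.46 z [24.4 28.8 33.5]
scene 44 75 1307 [472.   57.6] [178.2  37. ] 74.2 z [48.5 62.8 67.7]
scene 44 75 84 [530.3 210.2] [24.3 25.5] 39.95 z [44.1 45.2 47.8]
scene 44 75 553 [632.3 170.2] [18.5 79.7] 77.46 z [46.  61.2 66.1]
scene 36 46 201 [341.1  46.9] [174.9  14. ] 78.53 z [36.1 37.4 39.9]
scene 36 46 175 [375.8 213.3] [106.5  14. ] 77.9 z [36.1 37.4 39.6]
scene 36 46 794 [639.2  70.9] [156.8  26.2] 78.01 z [36.9 40.1 42.8]
scene 36 46 145 [530.5 209.2] [26.8 25.7] 9.01 z [36.9 43.4 45.8]
scene 36 46 149 [633.  174.3] [ 9.6 79.2] 73.09 z [36.3 40.5 45.3]
scene 58 75 968 [472.6  59.4] [174.3  32.7] 73.33 z [59.  64.4 68.1]
scene 58 75 336 [632.1 169.5] [16.9 79.7] 77.46 z [59.  63.7 66.6]
[array([621.6, 222.5,  30. ]), array([557.3, -74.7,  30. ]), array([327.2, -27. ,  36. ]), array([392.5, 270.4,  36. ])]
```

View pics/top0c.png

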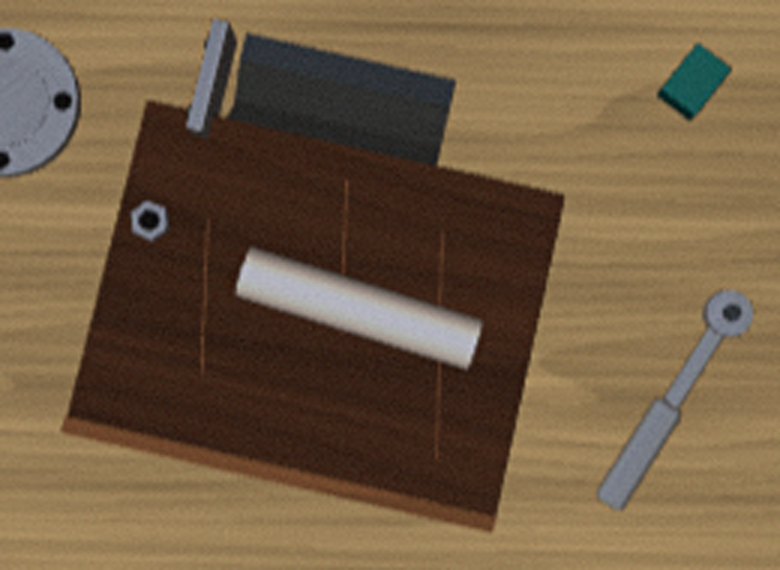

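View pics/scene0c.png

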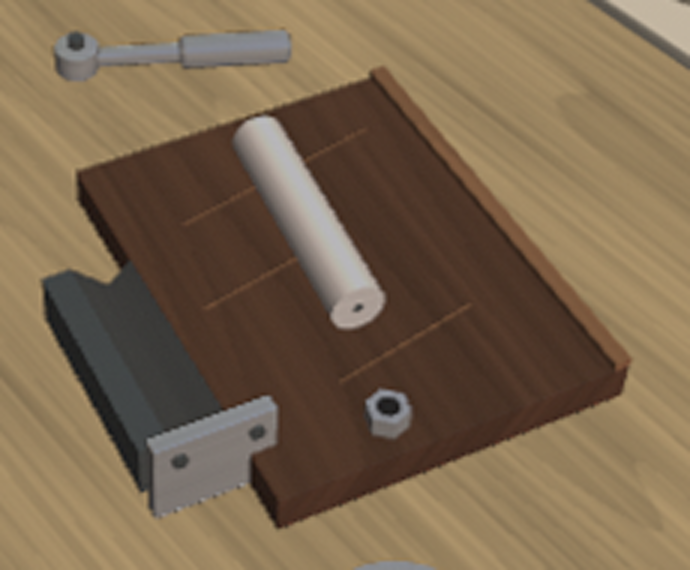

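```bash
python3 -m handwheel '[{"gripper":0,"tx":0.06,"rz":8.33},{"gripper":0,"tx":0.06,"rz":8.33},{"gripper":0,"tx":0.06,"rz":8.33},{"gripper":0,"ty":-0.06},{"gripper":0,"ty":-0.06},{"gripper":0,"ty":-0.06},{"gripper":0,"ty":-0.06},{"gripper":0,"ty":-0.06}]'
```

```text
$[0]: bad value
```

```bash
python3 -m handwheel '[{"gripper":0.0,"tx":0.06,"ty":0.0,"tz":0.0,"rx":0.0,"ry":0.0,"rz":8.33},{"gripper":0.0,"tx":0.06,"ty":0.0,"tz":0.0,"rx":0.0,"ry":0.0,"rz":8.33},{"gripper":0.0,"tx":0.06,"ty":0.0,"tz":0.0,"rx":0.0,"ry":0.0,"rz":8.33},{"gripper":0.0,"tx":0.0,"ty":-0.06,"tz":0.0,"rx":0.0,"ry":0.0,"rz":0.0},{"gripper":0.0,"tx":0.0,"ty":-0.06,"tz":0.0,"rx":0.0,"ry":0.0,"rz":0.0},{"gripper":0.0,"tx":0.0,"ty":-0.06,"tz":0.0,"rx":0.0,"ry":0.0,"rz":0.0},{"gripper":0.0,"tx":0.0,"ty":-0.06,"tz":0.0,"rx":0.0,"ry":0.0,"rz":0.0},{"gripper":0.0,"tx":0.0,"ty":-0.06,"tz":0.0,"rx":0.0,"ry":0.0,"rz":0.0}]'
```

```text
t: 1.9
ee_pos: [382.1, -298.0, 404.9]
orientation: [3.125, -0.324, 0.001]
ft_force: [1.7, 0.4, -0.1]
width: 87.9
```

```bash
python3 -m handwheel '[{"gripper":0.0,"tx":-0.006,"ty":-0.053,"tz":0.0,"rx":0.0,"ry":0.0,"rz":0.0},{"gripper":0.0,"tx":-0.006,"ty":-0.053,"tz":0.0,"rx":0.0,"ry":0.0,"rz":0.0},{"gripper":0.0,"tx":-0.006,"ty":-0.053,"tz":0.0,"rx":0.0,"ry":0.0,"rz":0.0},{"gripper":0.0,"tx":-0.006,"ty":-0.053,"tz":0.0,"rx":0.0,"ry":0.0,"rz":0.0},{"gripper":0.0,"tx":-0.006,"ty":-0.053,"tz":0.0,"rx":0.0,"ry":0.0,"rz":0.0},{"gripper":0.0,"tx":-0.006,"ty":-0.053,"tz":0.0,"rx":0.0,"ry":0.0,"rz":0.0},{"gripper":0.0,"tx":-0.005,"ty":-0.05,"tz":0.0,"rx":0.0,"ry":0.0,"rz":0.0},{"gripper":0.0,"tx":0.0,"ty":0.0,"tz":0.0,"rx":0.0,"ry":0.0,"rz":0.0}]'
cat >> h.py <<'E'
def wcloud(p,pos,rv):
    h,w=p["range_z"].shape; f=h/2/np.tan(np.radians(p["vfov"]/2))
    u,v=np.meshgrid(np.arange(w),np.arange(h)); z=p["range_z"]
    c=np.stack([(u-p["cx"])/f*z,-(v-p["cy"])/f*z,-z],-1)
    T=p["T_tool_cam"]; R=cv2.Rodrigues(np.array(rv))[0]
    return (c@T[:3,:3].T+T[:3,3])@R.T+pos
E
python3 - <<'E'
from h import *
from workcell import *
o=ctrl.get_obs(); p=viewer.get_image("wrist"); cv2.imwrite("pics/w1.png",p["image"][:,:,::-1])
print(o["ee_pos"],o["orientation"],o["ft_force"],p["T_tool_cam"])
C=wcloud(p,o["ee_pos"],o["orientation"]); Z=C[...,2]; ok=p["range_z"]>0
for lo,hi in [(24,34),(36,46),(45,80),(58,80)]:
    m=(ok&(Z>lo)&(Z<hi)).astype(np.uint8)
    k,l,st,ce=cv2.connectedComponentsWithStats(m)
    for i in range(1,k):
        if st[i,4]>300:
            P=C[l==i]; r=cv2.minAreaRect(P[:,:2].astype(np.float32))
            print(lo,hi,st[i,:4],st[i,4],np.round(r[0],1),np.round(r[1],1),round(r[2],2),"z",np.round(np.percentile(P[:,2],[5,50,95]),1))
E
```

```text
t: 2.9
ee_pos: [417.4, 71.3, 405.0]
orientation: [-3.125, 0.316, -0.001]
ft_force: [0.2, -0.6, -0.2]
width: 87.7
[417.37596403  71.30648827 404.95410678] [-3.12519048e+00  3.15633035e-01 -1.29114325e-03] [ 0.21972074 -0.60796701 -0.23543703] [[-4.69111346e-04  9.55532979e-01  2.94883885e-01  8.07148593e+01]
 [ 9.99998748e-01  2.66093960e-06  1.58220970e-03 -2.30644533e-01]
 [ 1.51106888e-03  2.94884258e-01 -9.55531784e-01  2.06220135e+01]
 [ 0.00000000e+00  0.00000000e+00  0.00000000e+00  1.00000000e+00]]
24 34 [ 83   0 386 276] 84888 [474.1  88.9] [311.3 235.1] 78.55 z [28.  29.3 30.7]
36 46 [103  97  38  33] 882 [530.1 209.3] [27.7 24.1] 68.18 z [39.  43.5 44.9]
45 80 [111   0  28  22] 508 [599.5 175.8] [12.5 14.6] 78.77 z [47.  61.9 64.3]
45 80 [205 117 215  61] 9314 [471.5  59.2] [170.6  35.7] 73.62 z [53.5 63.  65.8]
58 80 [111   0  20  18] 318 [597.9 176.3] [12.4 11.3] 79.44 z [59.1 63.1 64.7]
58 80 [205 120 215  56] 7672 [471.6  59.2] [170.6  30.5] 73.46 z [58.9 63.6 65.9]
```

View pics/w1.png

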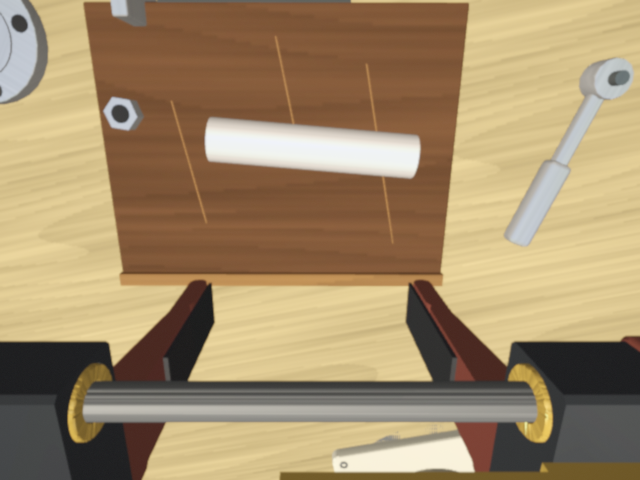

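The wrist view shows the bar at (312,148), with the board edges parallel to the picture, so the yaw is right. The nut at (122,113) is well to the side. All three cameras agree within a few mm: rest origin about (608,81), axes turned -11.7°. Next I lower the fingers behind the bar.

```bash
python3 -m handwheel '[{"gripper":0.0,"tx":0.0,"ty":0.0,"tz":0.05,"rx":0.0,"ry":0.0,"rz":0.0},{"gripper":0.0,"tx":0.0,"ty":0.0,"tz":0.05,"rx":0.0,"ry":0.0,"rz":0.0},{"gripper":0.0,"tx":0.0,"ty":0.0,"tz":0.05,"rx":0.0,"ry":0.0,"rz":0.0},{"gripper":0.0,"tx":0.0,"ty":0.0,"tz":0.035,"rx":0.0,"ry":0.0,"rz":0.0},{"gripper":0.0,"tx":0.0,"ty":0.0,"tz":0.0,"rx":0.0,"ry":0.0,"rz":0.0}]'
python3 - <<'E'
from h import *
from workcell import *
o=ctrl.get_obs(); p=viewer.get_image("wrist"); cv2.imwrite("pics/w2.png",p["image"][:,:,::-1])
print(o["ee_pos"],o["ft_force"])
p=viewer.get_image("scene"); cv2.imwrite("pics/s2.png",cv2.resize(p["image"][150:370,250:520,::-1],None,fx=2.9,fy=2.7))
E
```

```text
t: 3.58
ee_pos: [416.3, 67.4, 217.9]
orientation: [3.123, -0.326, -0.009]
ft_force: [0.1, 0.4, 0.3]
width: 88.0
[416.29810262  67.40328897 217.94908111] [0.12645884 0.35692341 0.33141828]
```

View pics/w2.png

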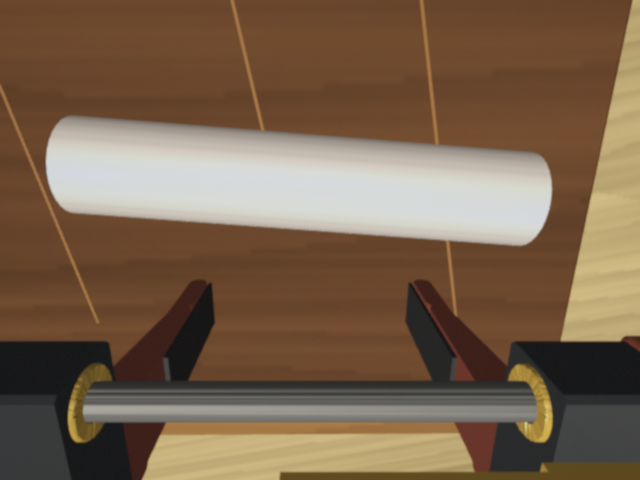

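View pics/s2.png

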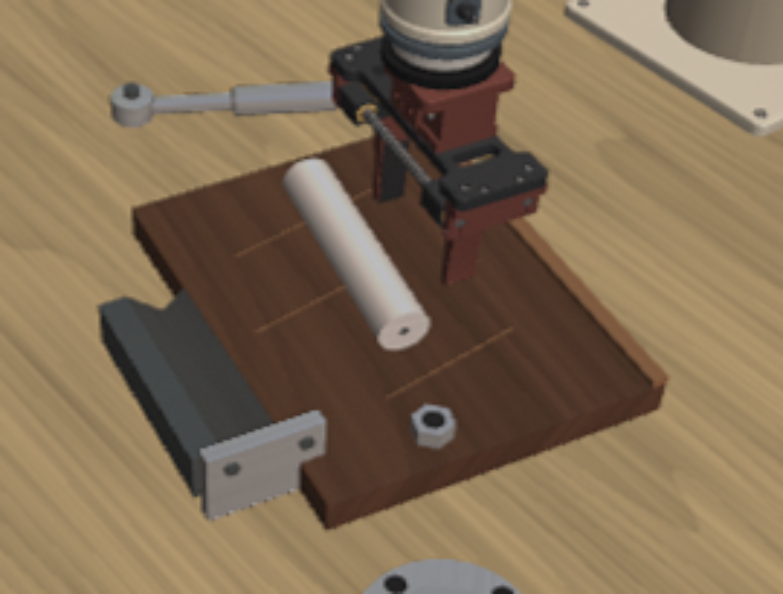

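The wrist view shows the bar spanning columns 47–550, about 4° off square, with both fingers on the board behind it at columns 210 and 410. I'll push slowly along tool +x.

```bash
python3 -m handwheel '[{"gripper":0.0,"tx":0.01,"ty":0.0,"tz":0.0,"rx":0.0,"ry":0.0,"rz":0.0},{"gripper":0.0,"tx":0.008,"ty":0.0,"tz":0.0,"rx":0.0,"ry":0.0,"rz":0.0},{"gripper":0.0,"tx":0.004,"ty":0.0,"tz":0.0,"rx":0.0,"ry":0.0,"rz":0.0},{"gripper":0.0,"tx":0.003,"ty":0.0,"tz":0.0,"rx":0.0,"ry":0.0,"rz":0.0},{"gripper":0.0,"tx":0.003,"ty":0.0,"tz":0.0,"rx":0.0,"ry":0.0,"rz":0.0},{"gripper":0.0,"tx":0.003,"ty":0.0,"tz":0.0,"rx":0.0,"ry":0.0,"rz":0.0},{"gripper":0.0,"tx":0.003,"ty":0.0,"tz":0.0,"rx":0.0,"ry":0.0,"rz":0.0},{"gripper":0.0,"tx":0.003,"ty":0.0,"tz":0.0,"rx":0.0,"ry":0.0,"rz":0.0}]'
cat > look.py <<'E'
import sys
from h import *
from workcell import *
o=ctrl.get_obs(); p=viewer.get_image("wrist"); cv2.imwrite("pics/%s.png"%sys.argv[1],p["image"][:,:,::-1])
O=np.array([608,81]);a=np.radians(-11.7);R=np.array([[np.cos(a),np.sin(a)],[-np.sin(a),np.cos(a)]])
print("tcp rest",R@(o["ee_pos"][:2]-O),o["ee_pos"][2],o["ft_force"],o["t"])
C=wcloud(p,o["ee_pos"],o["orientation"]); Q=(C[...,:2]-O)@R.T;Z=C[...,2]
m=((p["range_z"]>0)&(Z>float(sys.argv[2]))&(Z<72)&(Q[...,0]<30)&(abs(Q[...,1]+40)<110)).astype(np.uint8); m[275:]=0
k,l,st,ce=cv2.connectedComponentsWithStats(m)
for i in range(1,k):
    if st[i,4]>800:
        P=Q[l==i]; r=cv2.minAreaRect(P.astype(np.float32)); print("blob rest",st[i],np.round(r[0],1),np.round(r[1],1),round(r[2],2),"z",np.round(np.percentile(Z[l==i],[50,97]),1))
E
python3 look.py w3 45
```

```text
t: 4.68
ee_pos: [453.6, 61.1, 219.6]
orientation: [3.125, -0.324, -0.0]
ft_force: [0.2, 0.2, -0.8]
width: 87.9
tcp rest [-147.17021049  -50.76601279] 219.62377606235742 [ 0.17777918  0.15043326 -0.78568326] 4.675
blob rest [   72   178   473    97 36872] [-113.4  -50.7] [171.7  35. ] 85.36 z [63.2 65.9]
```

View pics/w3.png

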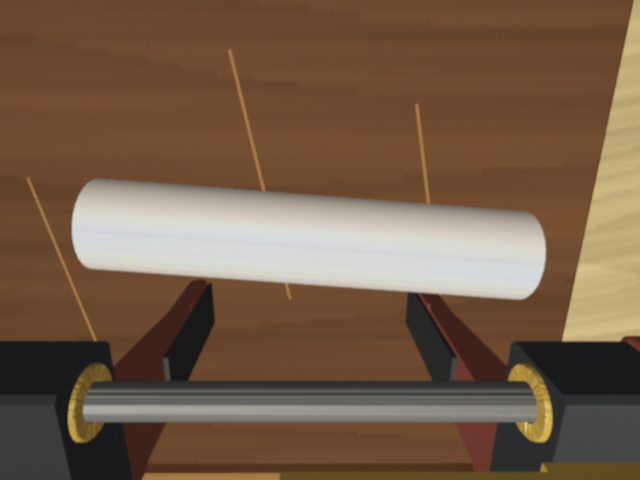

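The bar has rolled about 14 mm without straightening (still about 4.6° skew). The push continues, and the V's far flank together with two-finger contact should square it at the end.

```bash
python3 -m handwheel '[{"gripper":0.0,"tx":0.005,"ty":0.0,"tz":0.0,"rx":0.0,"ry":0.0,"rz":0.0},{"gripper":0.0,"tx":0.005,"ty":0.0,"tz":0.0,"rx":0.0,"ry":0.0,"rz":0.0},{"gripper":0.0,"tx":0.005,"ty":0.0,"tz":0.0,"rx":0.0,"ry":0.0,"rz":0.0},{"gripper":0.0,"tx":0.005,"ty":0.0,"tz":0.0,"rx":0.0,"ry":0.0,"rz":0.0},{"gripper":0.0,"tx":0.005,"ty":0.0,"tz":0.0,"rx":0.0,"ry":0.0,"rz":0.0},{"gripper":0.0,"tx":0.005,"ty":0.0,"tz":0.0,"rx":0.0,"ry":0.0,"rz":0.0},{"gripper":0.0,"tx":0.005,"ty":0.0,"tz":0.0,"rx":0.0,"ry":0.0,"rz":0.0},{"gripper":0.0,"tx":0.005,"ty":0.0,"tz":0.0,"rx":0.0,"ry":0.0,"rz":0.0}]'
python3 look.py w4 45
```

```text
t: 5.72
ee_pos: [492.9, 52.9, 219.7]
orientation: [-3.125, 0.324, -0.0]
ft_force: [0.0, 0.4, 0.4]
width: 87.7
tcp rest [-107.0084348   -50.83915305] 219.6747767846002 [0.04172297 0.44065517 0.35743867] 5.725
blob rest [   81   180   472    95 36508] [-73.4 -53.9] [171.7  34.5] 85.57 z [63.2 65.9]
```

View pics/w4.png

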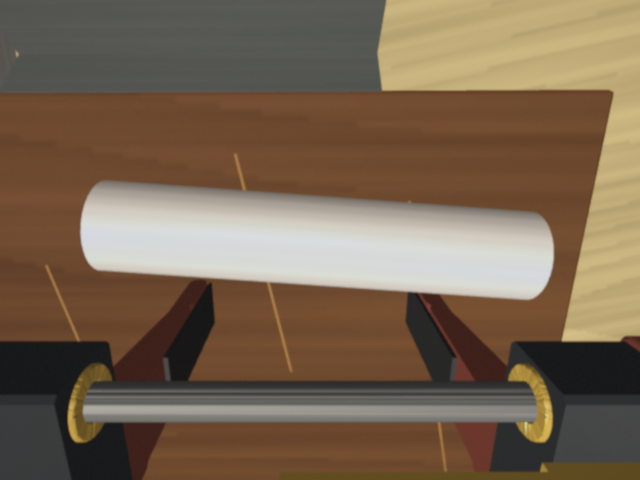

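The bar now sits at rest x=-73, y=-54 with the same skew, and the V groove is visible at rows 0–90.

```bash
python3 -m handwheel '[{"gripper":0.0,"tx":0.005,"ty":0.0,"tz":0.0,"rx":0.0,"ry":0.0,"rz":0.0},{"gripper":0.0,"tx":0.005,"ty":0.0,"tz":0.0,"rx":0.0,"ry":0.0,"rz":0.0},{"gripper":0.0,"tx":0.005,"ty":0.0,"tz":0.0,"rx":0.0,"ry":0.0,"rz":0.0},{"gripper":0.0,"tx":0.005,"ty":0.0,"tz":0.0,"rx":0.0,"ry":0.0,"rz":0.0},{"gripper":0.0,"tx":0.005,"ty":0.0,"tz":0.0,"rx":0.0,"ry":0.0,"rz":0.0},{"gripper":0.0,"tx":0.005,"ty":0.0,"tz":0.0,"rx":0.0,"ry":0.0,"rz":0.0},{"gripper":0.0,"tx":0.004,"ty":0.0,"tz":0.0,"rx":0.0,"ry":0.0,"rz":0.0},{"gripper":0.0,"tx":0.003,"ty":0.0,"tz":0.0,"rx":0.0,"ry":0.0,"rz":0.0}]'
python3 look.py w5 45
```

```text
t: 6.78
ee_pos: [529.1, 45.3, 219.7]
orientation: [-3.125, 0.324, -0.0]
ft_force: [-1.0, 0.9, 0.5]
width: 87.7
tcp rest [-70.0572875  -50.93294115] 219.6785436996735 [-0.99498952  0.86987872  0.49690926] 6.775
blob rest [   88   181   473    94 36103] [-36.4 -56.5] [171.5  35. ] 86.11 z [63.2 65.9]
```

View pics/w5.png

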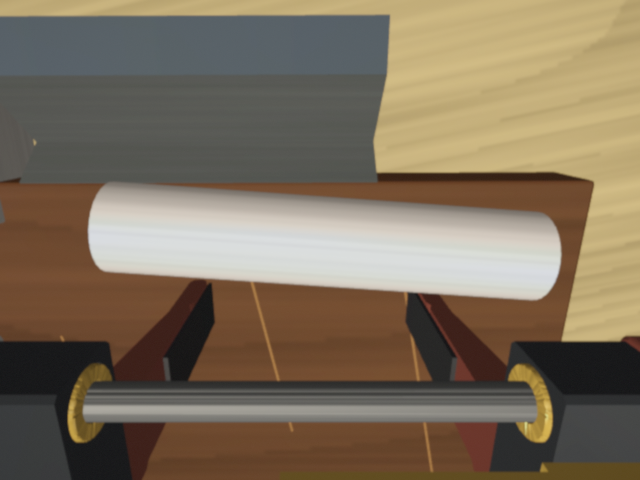

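```bash
python3 -m handwheel '[{"gripper":0.0,"tx":0.003,"ty":0.0,"tz":0.0,"rx":0.0,"ry":0.0,"rz":0.0},{"gripper":0.0,"tx":0.003,"ty":0.0,"tz":0.0,"rx":0.0,"ry":0.0,"rz":0.0},{"gripper":0.0,"tx":0.003,"ty":0.0,"tz":0.0,"rx":0.0,"ry":0.0,"rz":0.0},{"gripper":0.0,"tx":0.003,"ty":0.0,"tz":0.0,"rx":0.0,"ry":0.0,"rz":0.0},{"gripper":0.0,"tx":0.003,"ty":0.0,"tz":0.0,"rx":0.0,"ry":0.0,"rz":0.0},{"gripper":0.0,"tx":0.003,"ty":0.0,"tz":0.0,"rx":0.0,"ry":0.0,"rz":0.0},{"gripper":0.0,"tx":0.003,"ty":0.0,"tz":0.0,"rx":0.0,"ry":0.0,"rz":0.0},{"gripper":0.0,"tx":0.003,"ty":0.0,"tz":0.0,"rx":0.0,"ry":0.0,"rz":0.0}]'
python3 look.py w6 42
```

```text
t: 7.82
ee_pos: [552.5, 40.4, 219.7]
orientation: [-3.125, 0.323, -0.0]
ft_force: [0.8, -0.3, 0.2]
width: 87.7
tcp rest [-46.0838428  -50.96927146] 219.69040628026409 [ 0.79861774 -0.29733576  0.22162049] 7.825
blob rest [   95   175   472   100 38159] [-10.4 -58. ] [171.6  34.6] 85.99 z [62.1 65.7]
```

View pics/w6.png

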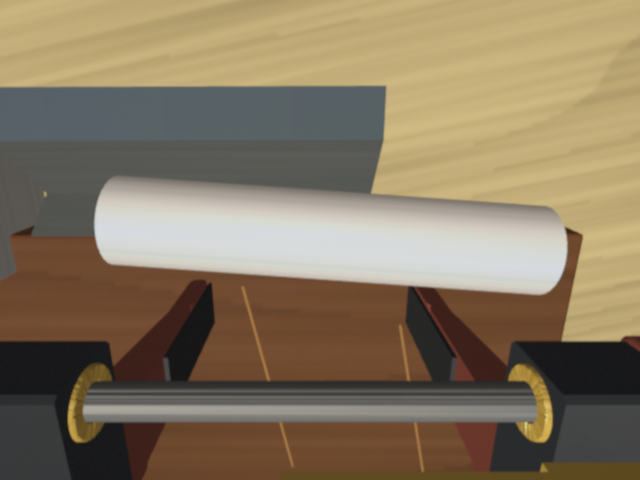

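```bash
python3 -m handwheel '[{"gripper":0.0,"tx":0.002,"ty":0.0,"tz":0.0,"rx":0.0,"ry":0.0,"rz":0.0},{"gripper":0.0,"tx":0.002,"ty":0.0,"tz":0.0,"rx":0.0,"ry":0.0,"rz":0.0},{"gripper":0.0,"tx":0.002,"ty":0.0,"tz":0.0,"rx":0.0,"ry":0.0,"rz":0.0},{"gripper":0.0,"tx":0.002,"ty":0.0,"tz":0.0,"rx":0.0,"ry":0.0,"rz":0.0},{"gripper":0.0,"tx":0.002,"ty":0.0,"tz":0.0,"rx":0.0,"ry":0.0,"rz":0.0},{"gripper":0.0,"tx":0.002,"ty":0.0,"tz":0.0,"rx":0.0,"ry":0.0,"rz":0.0},{"gripper":0.0,"tx":0.0,"ty":0.0,"tz":0.0,"rx":0.0,"ry":0.0,"rz":0.0}]'
python3 look.py w7 36
```

```text
t: 8.75
ee_pos: [564.2, 38.0, 219.7]
orientation: [-3.125, 0.324, -0.0]
ft_force: [0.4, 0.9, -0.3]
width: 87.8
tcp rest [-34.16736281 -51.00360323] 219.69110778983702 [ 0.43868607  0.91547798 -0.27045868] 8.75
blob rest [   8  159  374   22 6641] [25.6 -4.8] [  8.9 149.6] 0.0 z [39.  40.5]
blob rest [  107   188   449    87 37255] [  0.5 -58.9] [171.6  34.9] 89.99 z [54.5 57.3]
```

View pics/w7.png

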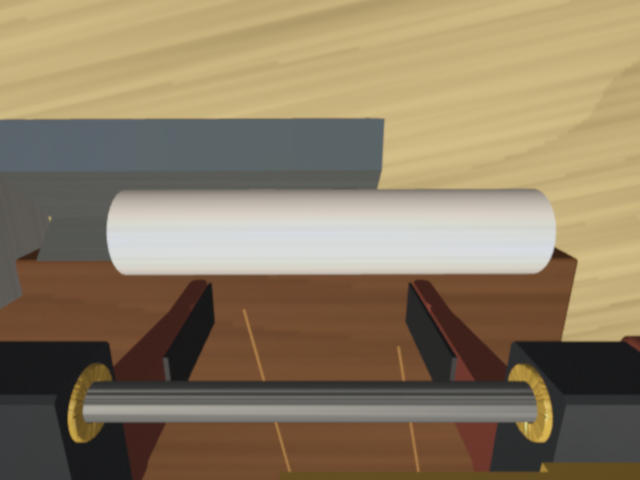

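The bar is seated: x=0.5 mm, y=-59, top at 57.3 mm, yaw square to the V (bar spans columns 107–555). Next I retreat, rise, close the fingers and go round to the bar's near (-y) end.

```bash
python3 -m handwheel '[{"gripper":0.0,"tx":-0.02,"ty":0.0,"tz":0.0,"rx":0.0,"ry":0.0,"rz":0.0},{"gripper":0.0,"tx":0.0,"ty":0.0,"tz":-0.04,"rx":0.0,"ry":0.0,"rz":0.0},{"gripper":0.0,"tx":0.0,"ty":0.0,"tz":-0.04,"rx":0.0,"ry":0.0,"rz":0.0},{"gripper":1.0,"tx":0.018,"ty":0.047,"tz":0.0,"rx":0.0,"ry":0.0,"rz":0.0},{"gripper":1.0,"tx":0.018,"ty":0.047,"tz":0.0,"rx":0.0,"ry":0.0,"rz":0.0},{"gripper":1.0,"tx":0.018,"ty":0.047,"tz":0.0,"rx":0.0,"ry":0.0,"rz":0.0},{"gripper":1.0,"tx":0.0,"ty":0.0,"tz":0.0,"rx":0.0,"ry":0.0,"rz":0.0},{"gripper":1.0,"tx":0.0,"ty":0.0,"tz":0.0,"rx":0.0,"ry":0.0,"rz":0.0}]'
python3 look.py w8 36
```

```text
t: 9.8
ee_pos: [568.1, -106.7, 299.5]
orientation: [-3.124, 0.325, 0.001]
ft_force: [0.1, 1.1, -0.3]
width: 41.0
tcp rest [  -1.02997159 -191.94014704] 299.4658280234654 [ 0.10759833  1.09782695 -0.34400644] 9.8
blob rest [   0  199  134   14 1453] [ 25.7 -38. ] [ 8.6 84.2] 0.02 z [39.1 40.6]
blob rest [    0   218   238    57 13145] [  0.8 -69.6] [148.8  35.6] 89.56 z [54.3 57.5]
```

View pics/w8.png

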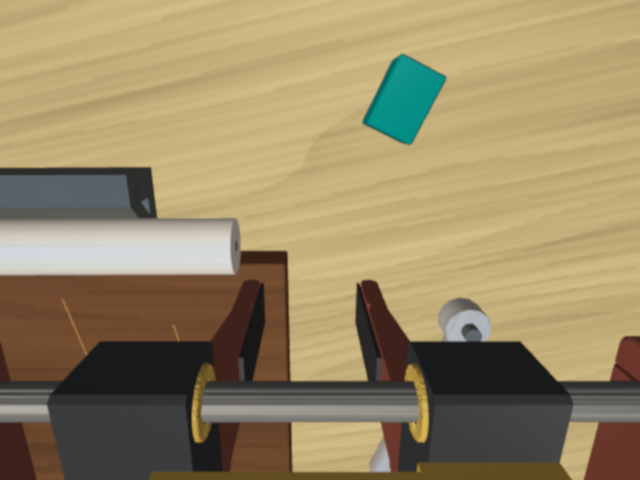

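The bar's near end is at (237,247), at rest y of about -144, centre still at -59. The ratchet head at (465,320) and the spacer at (405,98) stay clear. I'll go down in line with the bar while the fingers finish closing.

```bash
python3 -m handwheel '[{"gripper":1.0,"tx":0.0,"ty":0.0,"tz":0.0,"rx":0.0,"ry":0.0,"rz":0.0},{"gripper":1.0,"tx":0.0,"ty":0.0,"tz":0.0,"rx":0.0,"ry":0.0,"rz":0.0},{"gripper":1.0,"tx":0.0,"ty":0.0,"tz":0.02,"rx":0.0,"ry":0.0,"rz":0.0},{"gripper":1.0,"tx":0.0,"ty":0.0,"tz":0.02,"rx":0.0,"ry":0.0,"rz":0.0},{"gripper":1.0,"tx":0.0,"ty":0.0,"tz":0.02,"rx":0.0,"ry":0.0,"rz":0.0},{"gripper":1.0,"tx":0.0,"ty":0.0,"tz":0.02,"rx":0.0,"ry":0.0,"rz":0.0},{"gripper":1.0,"tx":0.0,"ty":0.0,"tz":0.004,"rx":0.0,"ry":0.0,"rz":0.0},{"gripper":1.0,"tx":0.0,"ty":0.0,"tz":0.0,"rx":0.0,"ry":0.0,"rz":0.0}]'
python3 look.py w9 36
python3 - <<'E'
from h import *
from workcell import *
p=viewer.get_image("scene"); cv2.imwrite("pics/s9.png",cv2.resize(p["image"][130:370,230:500,::-1],None,fx=2.9,fy=2.5))
E
```

```text
t: 10.85
ee_pos: [568.5, -106.9, 215.4]
orientation: [-3.125, 0.324, 0.001]
ft_force: [-0.1, -0.5, 0.2]
width: 0.3
tcp rest [  -0.58252028 -192.05510849] 215.42832076581126 [-0.11260123 -0.48603679  0.21445617] 10.85
blob rest [   0  267  200    8 1418] [  17.6 -101.5] [84.6  3.9] 88.22 z [40.5 43.5]
```

View pics/w9.png

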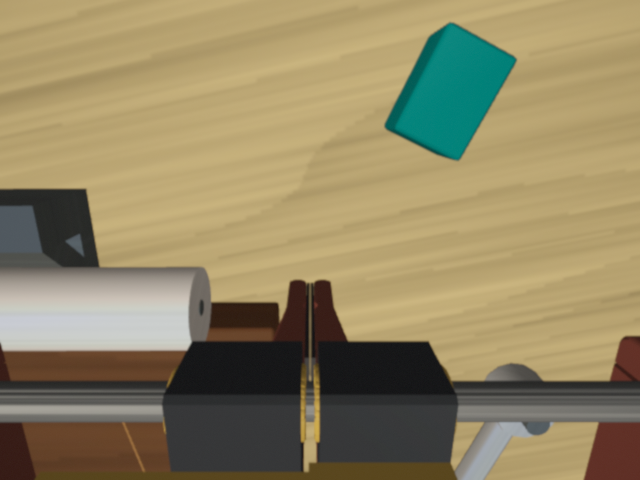

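View pics/s9.png

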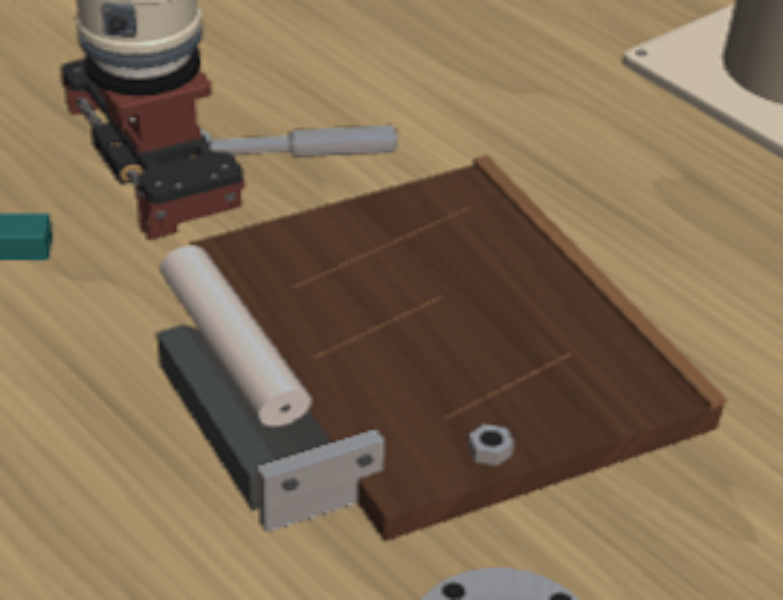

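The closed fingers now stand in line with the bar's axis, about 34 mm behind its end. I push along tool -y.

```bash
python3 -m handwheel '[{"gripper":1.0,"tx":0.0,"ty":-0.012,"tz":0.0,"rx":0.0,"ry":0.0,"rz":0.0},{"gripper":1.0,"tx":0.0,"ty":-0.012,"tz":0.0,"rx":0.0,"ry":0.0,"rz":0.0},{"gripper":1.0,"tx":0.0,"ty":-0.003,"tz":0.0,"rx":0.0,"ry":0.0,"rz":0.0},{"gripper":1.0,"tx":0.0,"ty":-0.003,"tz":0.0,"rx":0.0,"ry":0.0,"rz":0.0},{"gripper":1.0,"tx":0.0,"ty":-0.003,"tz":0.0,"rx":0.0,"ry":0.0,"rz":0.0},{"gripper":1.0,"tx":0.0,"ty":-0.003,"tz":0.0,"rx":0.0,"ry":0.0,"rz":0.0},{"gripper":1.0,"tx":0.0,"ty":-0.003,"tz":0.0,"rx":0.0,"ry":0.0,"rz":0.0},{"gripper":1.0,"tx":0.0,"ty":-0.003,"tz":0.0,"rx":0.0,"ry":0.0,"rz":0.0}]'
cat > s.py <<'E'
import sys
from h import *
from workcell import *
o=ctrl.get_obs();O=np.array([608,81]);a=np.radians(-11.7);R=np.array([[np.cos(a),np.sin(a)],[-np.sin(a),np.cos(a)]])
print("tcp rest",R@(o["ee_pos"][:2]-O),o["ee_pos"][2],"F rest",R@o["ft_force"][:2],o["t"])
p=viewer.get_image("scene"); cv2.imwrite("pics/%s.png"%sys.argv[1],cv2.resize(p["image"][180:350,260:420,::-1],None,fx=4,fy=3.5))
E
python3 s.py s10
```

```text
t: 11.95
ee_pos: [577.0, -66.0, 215.7]
orientation: [3.124, -0.323, -0.0]
ft_force: [-0.3, -2.2, 0.6]
width: 0.6
tcp rest [  -0.53388581 -150.27711881] 215.6745707296459 F rest [ 0.14869578 -2.18078581] 11.95
```

View pics/s10.png

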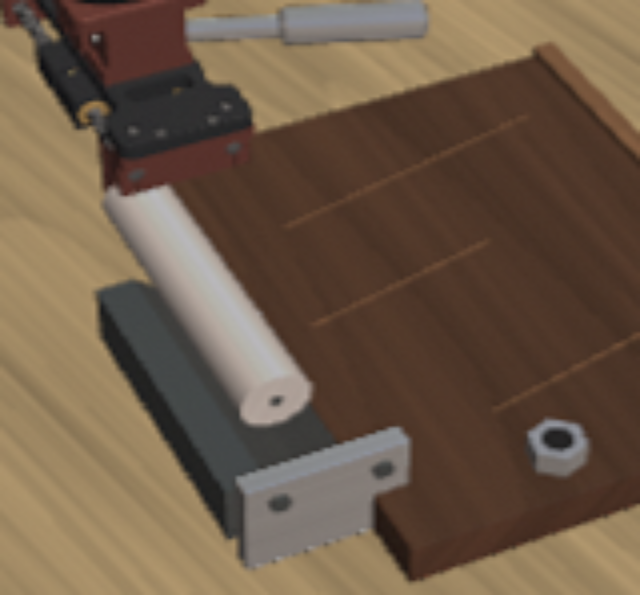

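The fingers are in contact (2.2 N, in the expected sliding range) and the bar is moving along the V. I continue.

```bash
python3 -m handwheel '[{"gripper":1.0,"tx":0.0,"ty":-0.004,"tz":0.0,"rx":0.0,"ry":0.0,"rz":0.0},{"gripper":1.0,"tx":0.0,"ty":-0.005,"tz":0.0,"rx":0.0,"ry":0.0,"rz":0.0},{"gripper":1.0,"tx":0.0,"ty":-0.005,"tz":0.0,"rx":0.0,"ry":0.0,"rz":0.0},{"gripper":1.0,"tx":0.0,"ty":-0.005,"tz":0.0,"rx":0.0,"ry":0.0,"rz":0.0},{"gripper":1.0,"tx":0.0,"ty":-0.005,"tz":0.0,"rx":0.0,"ry":0.0,"rz":0.0},{"gripper":1.0,"tx":0.0,"ty":-0.005,"tz":0.0,"rx":0.0,"ry":0.0,"rz":0.0},{"gripper":1.0,"tx":0.0,"ty":-0.004,"tz":0.0,"rx":0.0,"ry":0.0,"rz":0.0},{"gripper":1.0,"tx":0.0,"ty":-0.003,"tz":0.0,"rx":0.0,"ry":0.0,"rz":0.0}]'
python3 s.py s11
```

```text
t: 13.0
ee_pos: [584.4, -30.3, 215.7]
orientation: [3.125, -0.323, -0.0]
ft_force: [-1.2, -3.3, 1.9]
width: 0.1
tcp rest [  -0.53009485 -113.81897188] 215.69940119126835 F rest [-0.46655015 -3.50947178] 13.0
```

View pics/s11.png

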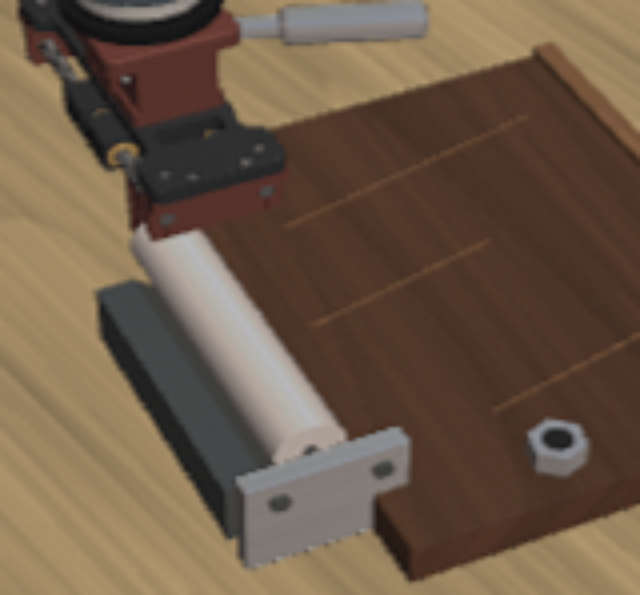

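```bash
python3 -m handwheel '[{"gripper":1.0,"tx":0.0,"ty":-0.002,"tz":0.0,"rx":0.0,"ry":0.0,"rz":0.0},{"gripper":1.0,"tx":0.0,"ty":-0.002,"tz":0.0,"rx":0.0,"ry":0.0,"rz":0.0},{"gripper":1.0,"tx":0.0,"ty":-0.002,"tz":0.0,"rx":0.0,"ry":0.0,"rz":0.0},{"gripper":1.0,"tx":0.0,"ty":-0.002,"tz":0.0,"rx":0.0,"ry":0.0,"rz":0.0},{"gripper":1.0,"tx":0.0,"ty":-0.001,"tz":0.0,"rx":0.0,"ry":0.0,"rz":0.0}]'
python3 - <<'E'
from h import *
from workcell import *
p=viewer.get_image("scene"); 
pickle.dump(p,open("s12.pkl","wb"))
cv2.imwrite("pics/s12.png",cv2.resize(p["image"][180:350,260:420,::-1],None,fx=4,fy=3.5))
q=viewer.get_image("top"); cv2.imwrite("pics/t12.png",cv2.resize(q["image"][170:290,220:380,::-1],None,fx=5,fy=5,interpolation=cv2.INTER_CUBIC))
pickle.dump(q,open("t12.pkl","wb"))
E
```

```text
t: 13.68
ee_pos: [586.2, -21.7, 215.7]
orientation: [3.125, -0.323, -0.0]
ft_force: [-2.5, -5.1, 2.9]
width: 0.2
```

View pics/t12.png

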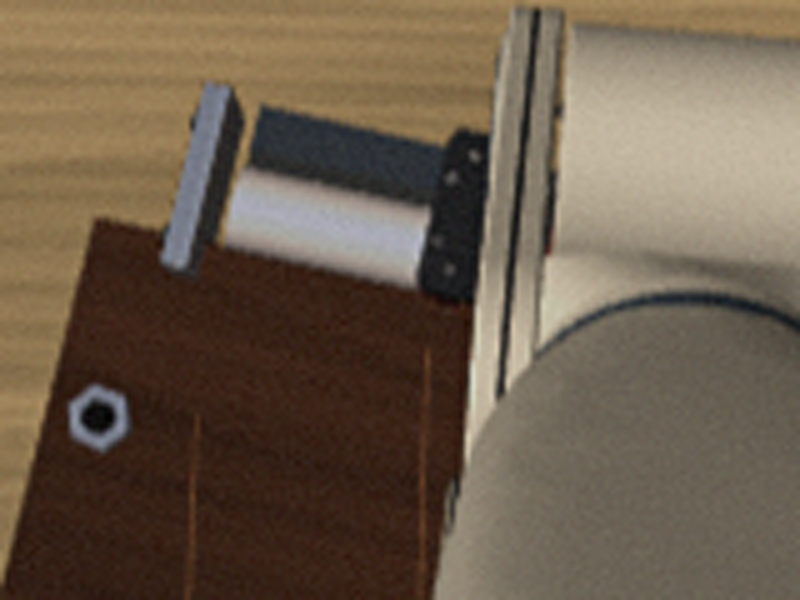

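View pics/s12.png

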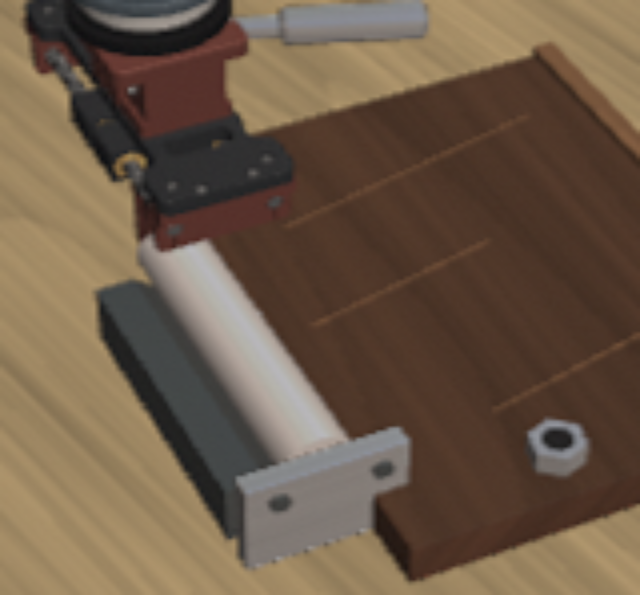

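The top view shows the bar's end at (225,215), level with the V's end, and still a gap of roughly 7 mm to the stop face at (220,230). I continue in 1 mm rows and watch the force.

```bash
python3 -m handwheel '[{"gripper":1.0,"tx":0.0,"ty":-0.001,"tz":0.0,"rx":0.0,"ry":0.0,"rz":0.0},{"gripper":1.0,"tx":0.0,"ty":-0.001,"tz":0.0,"rx":0.0,"ry":0.0,"rz":0.0},{"gripper":1.0,"tx":0.0,"ty":-0.001,"tz":0.0,"rx":0.0,"ry":0.0,"rz":0.0},{"gripper":1.0,"tx":0.0,"ty":-0.001,"tz":0.0,"rx":0.0,"ry":0.0,"rz":0.0}]'
python3 -m handwheel '[{"gripper":1.0,"tx":0.0,"ty":-0.001,"tz":0.0,"rx":0.0,"ry":0.0,"rz":0.0}]'
python3 s.py s13
```

```text
t: 14.28
ee_pos: [587.1, -17.8, 215.7]
orientation: [-3.125, 0.324, 0.0]
ft_force: [-2.2, -4.6, 2.9]
width: 0.5
t: 14.4
ee_pos: [587.3, -16.8, 215.7]
orientation: [-3.125, 0.324, 0.0]
ft_force: [-1.9, -4.1, 1.2]
width: 0.8
tcp rest [  -0.47087058 -100.0156995 ] 215.6563483905502 F rest [-1.01746289 -4.41545938] 14.4
```

View pics/s13.png

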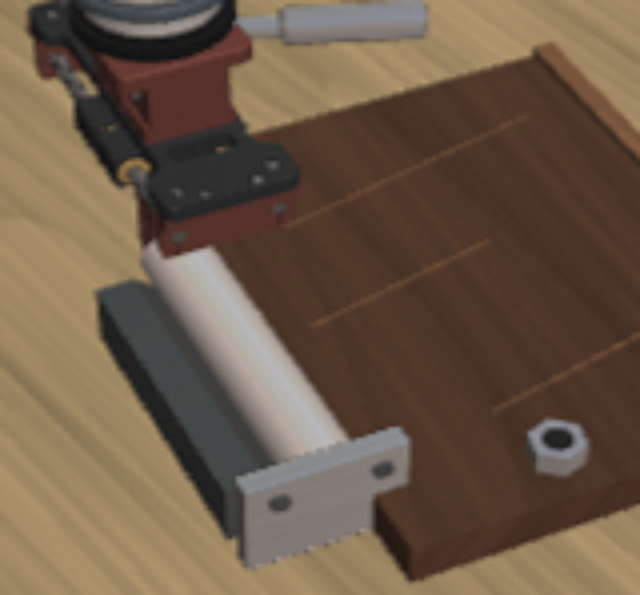

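Still sliding at about 4.5 N. I go on 1 mm at a time and read the force after each row.

```bash
python3 -m handwheel '[{"gripper":1.0,"tx":0.0,"ty":-0.001,"tz":0.0,"rx":0.0,"ry":0.0,"rz":0.0}]' | grep -E "ee_pos|force"
```

```text
ee_pos: [587.5, -15.9, 215.7]
ft_force: [-2.6, -4.6, 2.5]
```

```bash
python3 -m handwheel '[{"gripper":1.0,"tx":0.0,"ty":-0.001,"tz":0.0,"rx":0.0,"ry":0.0,"rz":0.0}]' | grep -E "ee_pos|force"
```

```text
ee_pos: [587.7, -14.9, 215.7]
ft_force: [-1.7, -4.3, 2.8]
```

```bash
python3 -m handwheel '[{"gripper":1.0,"tx":0.0,"ty":-0.001,"tz":0.0,"rx":0.0,"ry":0.0,"rz":0.0}]' | grep -E "ee_pos|force"
```

```text
ee_pos: [587.9, -13.9, 215.7]
ft_force: [-1.9, -3.8, 2.7]
```

```bash
python3 s.py s14
python3 - <<'E'
from h import *
from workcell import *
q=viewer.get_image("top"); cv2.imwrite("pics/t14.png",cv2.resize(q["image"][170:290,220:380,::-1],None,fx=5,fy=5,interpolation=cv2.INTER_CUBIC))
E
```

```text
tcp rest [ -0.45532223 -97.01151491] 215.66124517143317 F rest [-1.10862827 -4.06183458] 14.825
```

View pics/t14.png

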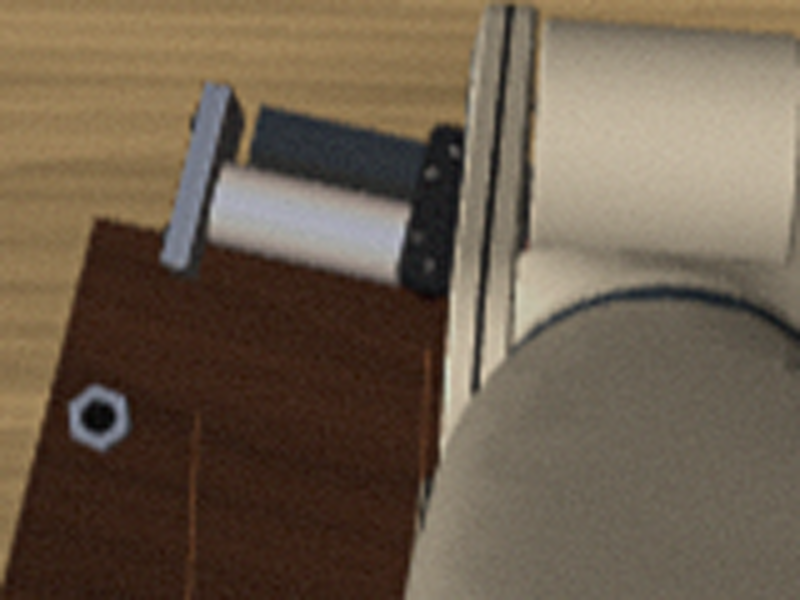

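The bar's end is at (210,205), nearly at the stop face, with perhaps 2 mm left. I continue in 0.7 mm steps.

```bash
python3 -m handwheel '[{"gripper":1.0,"tx":0.0,"ty":-0.0007,"tz":0.0,"rx":0.0,"ry":0.0,"rz":0.0}]' | grep -E "ee_pos|force"
```

```text
ee_pos: [588.0, -13.3, 215.7]
ft_force: [-2.1, -4.6, 1.5]
```

```bash
python3 -m handwheel '[{"gripper":1.0,"tx":0.0,"ty":-0.0007,"tz":0.0,"rx":0.0,"ry":0.0,"rz":0.0}]' | grep -E "ee_pos|force"
```

```text
ee_pos: [588.2, -12.6, 215.7]
ft_force: [-2.2, -4.3, 1.3]
```

```bash
python3 -m handwheel '[{"gripper":1.0,"tx":0.0,"ty":-0.0007,"tz":0.0,"rx":0.0,"ry":0.0,"rz":0.0}]' | grep -E "ee_pos|force"
```

```text
ee_pos: [588.3, -11.9, 215.7]
ft_force: [-1.9, -3.3, 2.2]
```

```bash
python3 -m handwheel '[{"gripper":1.0,"tx":0.0,"ty":-0.0007,"tz":0.0,"rx":0.0,"ry":0.0,"rz":0.0}]' | grep -E "ee_pos|force"
```

```text
ee_pos: [588.5, -11.3, 215.7]
ft_force: [-2.0, -8.1, 2.9]
```

```bash
python3 -m handwheel '[{"gripper":1.0,"tx":0.0,"ty":-0.0007,"tz":0.0,"rx":0.0,"ry":0.0,"rz":0.0}]' | grep -E "ee_pos|force"
```

```text
ee_pos: [588.5, -11.2, 215.7]
ft_force: [-2.7, -13.0, 3.3]
```

The force climbed from 4 to 13 N and the TCP stalled, so the bar is against the stop. I hold briefly, then back straight off and rise.

```bash
python3 -m handwheel '[{"gripper":1.0,"tx":0.0,"ty":0.0,"tz":0.0,"rx":0.0,"ry":0.0,"rz":0.0},{"gripper":1.0,"tx":0.0,"ty":0.003,"tz":0.0,"rx":0.0,"ry":0.0,"rz":0.0},{"gripper":1.0,"tx":0.0,"ty":0.015,"tz":0.0,"rx":0.0,"ry":0.0,"rz":0.0},{"gripper":1.0,"tx":0.0,"ty":0.02,"tz":0.0,"rx":0.0,"ry":0.0,"rz":0.0},{"gripper":1.0,"tx":0.0,"ty":0.0,"tz":-0.05,"rx":0.0,"ry":0.0,"rz":0.0},{"gripper":1.0,"tx":-0.03,"ty":0.0,"tz":-0.05,"rx":0.0,"ry":0.0,"rz":0.0},{"gripper":1.0,"tx":-0.03,"ty":-0.04,"tz":-0.05,"rx":0.0,"ry":0.0,"rz":0.0},{"gripper":1.0,"tx":0.0,"ty":-0.03,"tz":0.0,"rx":0.0,"ry":0.0,"rz":0.0}]'
python3 -m handwheel '[{"gripper":1.0,"tx":0.0,"ty":0.0,"tz":0.0,"rx":0.0,"ry":0.0,"rz":0.0},{"gripper":1.0,"tx":0.0,"ty":0.0,"tz":0.0,"rx":0.0,"ry":0.0,"rz":0.0}]'
python3 look.py w15 50
python3 s.py s15
python3 - <<'E'
from h import *
from workcell import *
q=viewer.get_image("top"); cv2.imwrite("pics/t15.png",q["image"][:,:,::-1])
for o in ["flange","ratchet","nut","spacer"]: print(o,[(round(r["xy"][0]*640),round(r["xy"][1]*480),round(r["p"],2)) for r in recognise(q,o)[:2]])
E
```

```text
t: 16.55
ee_pos: [538.4, 27.5, 363.5]
orientation: [-3.124, 0.326, -0.009]
ft_force: [1.3, 0.1, -0.5]
width: 0.3
t: 16.8
ee_pos: [538.7, 26.9, 359.4]
orientation: [3.125, -0.324, -0.001]
ft_force: [0.6, -0.5, -0.8]
width: 0.7
tcp rest [-56.90857917 -67.07487409] 359.39558143576613 [ 0.56547815 -0.53383679 -0.75907744] 16.8
blob rest [ 114  129  221   43 8618] [-0.3 -7.2] [154.3  29.6] 89.88 z [55.3 57.6]
tcp rest [-56.88504427 -67.20089807] 359.2355664954704 F rest [1.12953081 0.63375022] 16.85
flange [(192, 215, 0.69)]
ratchet [(414, 313, 0.83)]
nut [(239, 254, 0.7), (266, 211, 0.69)]
spacer [(422, 206, 0.57)]
```

View pics/w15.png

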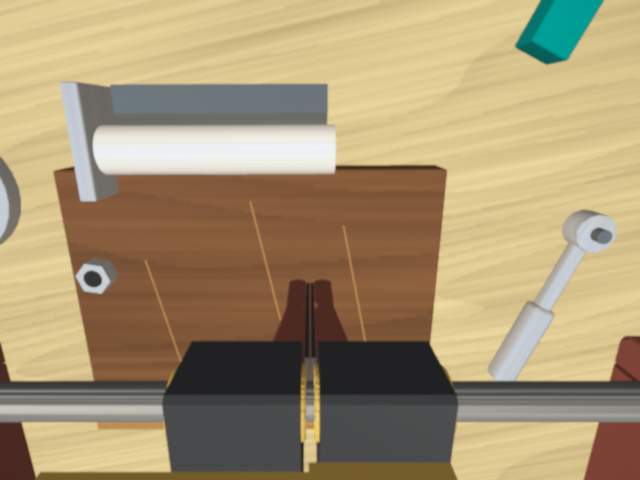

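View pics/s15.png

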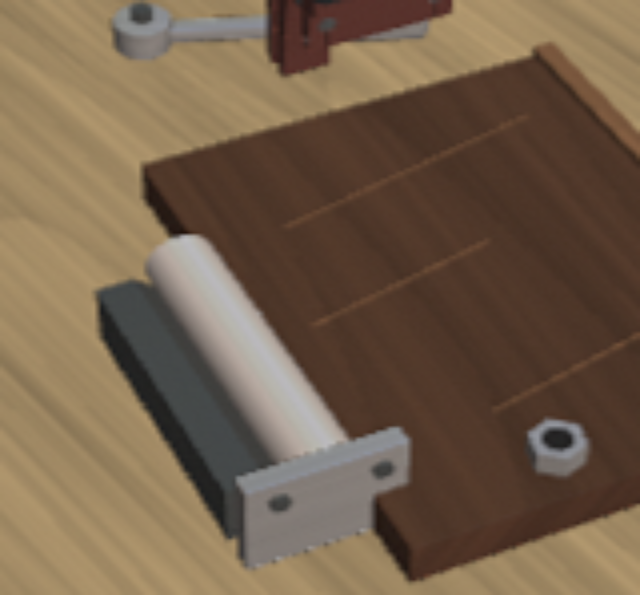

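The bar's near end is at rest y=-84.4, so its centre is at about +0.6 mm, with the axis at x=-0.3 mm and the top at 57.6 mm. In the wrist view its far end at (97,150) meets the stop plate. The bystanders are where they were. I hand in.

```bash
python3 -c "
from workcell import ctrl
print(ctrl.close_job())"
```

```text
the job is handed in; nothing more can be done
None
```

I rolled the bar along the board into the V with the open fingers, then slid it to the end stop with the closed fingertips and drew the hand clear. The job is handed in at about 17 s; the system gave no verdict.

- **Rolling:** the bar kept its starting skew of about 4.6° all the way across the board. It squared itself when it dropped into the V, seating at x about 0.5 mm, y about -59 mm.
- **Sliding:** the push took 2 to 5 N (the high readings slightly above the expected 2 to 4 N). It rose to 13 N with the fingers stalled when the bar met the stop.
- **Final check:** the bar's axis is at x about -0.3 mm, parallel to the V within about 0.1°. Its top is at 57.6 mm, so the centre is about 39.6 mm high.
- **Distance to the stop:** taken from the bar's near end, its centre is at y about +0.6 mm, good to about 2 mm. My depth crop cut off the far end, so I confirmed contact there from the picture and the force rise.
- **Other parts:** the flange, ratchet, nut and spacer show no visible movement. The networks' positions in the top view differ by up to 4 pixels for the spacer and 2 or fewer for the rest. I put this down to detection noise, since the hand never came near the spacer.

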